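Tip the brass tube upright in the stock bin

ROBOT

A 7-joint arm with a two-finger parallel gripper is mounted at the origin on the work surface. World frame = base frame: x ahead of the robot, y to its left, z up, the work surface at z = 0. Lengths are in m, angles in rad, forces in N, time in s.
With the tool pointing down it reaches from about 0.4 to 0.85 m from the base axis. Payload 4.5 kg.
Tool frame: the origin (TCP) lies at the very end of the fingers, on their centre line; the grasp point (between the pads) lies 19 mm behind it; z points along the fingers, x is the direction in which the jaws open and shut, and the axes are right-handed (so a half turn about z gives the same grasp; the last joint's range is limited). The gripper opens to 88 mm and grips with 3 to 60 N. Pads are 18 mm wide; open, the fingers measure 123 mm over their backs; the gripper's body (75 mm by 187 mm) begins 45 mm behind the grasp point.
Start: joints at [-1.199, 0.689, -0.195, 1.565, 0.157, 0.902, -0.215], TCP at [0.207, 0.59, 0.239] pointing down, gripper open.
Joint ranges: [-3.01, 3.01], [-0.46, 2.08], [-1.47, 1.51], [0.13, 2.56], [-1, 4.14], [0.04, 2.09], [-2.66, 2.66]. Speed limits (rad/s): [2.57, 2.57, 3.14, 3.14, 3.14, 3.14, 3.14].

INTERFACE

Orientations are given as a unit quaternion [x, y, z, w].
In Python, from plant import * gives the robot as it stands.
- The arm moves only by the tool apply_moves, never from a script. Its argument "series" is a list of rows, each an object of numbers: "x", "y", "z": the shift along the tool's x, y, z in units of 80 cm (1.0 is 80 cm); "wx", "wy", "wz": the turn, a rotation vector about the tool's x, y, z in units of pi rad (1.0 is pi rad); "fingers": the opening, from -1 (shut) to 1 (fully open), so that 0 is half open. In form: [{"x": .., "y": .., "z": .., "wx": .., "wy": .., "wz": .., "fingers": ..}, ...]. A call has 1 to 8 rows; each row shifts and turns the pose as measured when the row begins, along the tool's axes as they then stand; what a row does not reach is not made up. A row lasts 1/8 s, in which the tool goes at most 62.5 mm and 10.7 degrees, less where a joint would pass 70% of its speed; a pose out of reach is approached as far as the arm can. A call with a number of a shift or a turn outside -1 to 1 is refused whole. A call with a gripper value outside its range is refused whole. The fingers move at their own pace and stop on an object; "force" is the grip in N (left out, the last holds). Time passes only in rows, so rows that do not move let the fingers close. It gives the time, the measured TCP pose, the force and the opening at its end, in the units of the state.
- get_state(): the state, without advancing time (a new reading comes with each control period).
- snapshot(name): name is "scene" or "top"; returns (picture, depth): 480x640x3 uint8, red, green, blue; 480x640 float32, m along the optical axis (not along the pixel's ray), 0 where there is no reading.
- camera_model(name): a dict with "camera_matrix" (3x3 intrinsics, pixels), "world_from_camera" (4x4, takes a point from camera to world coordinates). Camera axes: x right, y up, looking along -z (the intrinsics and any distortion apply to the point x, -y, -z); pixel columns grow to the right and rows downward; lengths in m; the calibration is good to about 2 mm. A picture is of the moment at which its call begins. camera_model takes no time and is no camera call.
- finish_job(): hands the job in, once; it reports no verdict.
The state is a dict: "clock": time; "q": joint angles; "qd": joint speeds; "joint_torque": joint torques, N m; "tool_pos": TCP position; "eef_rot": TCP orientation; "contact_force": force on the tool from outside, world axes, zero at the start; "moment": the same for the moment, N m; "opening": opening from 0.0 (shut) to 1.0 (fully open).
Only numpy, scipy, OpenCV 4.12 (cv2) and the standard library are available. Lean on these libraries where they do the work, as an engineer would, in place of code of your own. Each camera call takes 0.05 s, during which the arm holds its last target. There are 200 camera calls.

TASK

Three square tubes lean against the near wall of the deep plywood stock bin. Brass is wanted next: tip the brass tube up, without taking it out of the bin, so that it stands upright on its end on the bin floor, and let go of it. Leave the aluminium and the blue tube leaning as they are.

Things in the scene. Friction and masses are not known exactly. Their poses are not given: they have to be found in the camera images.
- brass_tube_mid (a point): Centre (half-way along, on the axis) of the yellow brass square tube, 45 x 45 x 250 mm, 3 mm walls, open ends. Site z runs along the tube to its upper end; point x and y are square to its flat sides, y level along the bin's near wall. It starts with its foot on the bin floor, leaning 35 degrees to bin -x onto the near wall's rim, top 79 mm past the rim. 240 to 480 g. The one to stand up.
- alu_tube_mid (a point): Centre (half-way along, on the axis) of the silver aluminium square tube, 45 x 45 x 250 mm, 3 mm walls, open ends. Site z runs along the tube to its upper end; point x and y are square to its flat sides, y level along the bin's near wall. It starts with its foot on the bin floor, leaning 35 degrees to bin -x onto the near wall's rim, top 79 mm past the rim. About 250 g. Leave alone.
- blue_tube_mid (a point): Centre (half-way along, on the axis) of the blue painted steel square tube, 45 x 45 x 250 mm, 3 mm walls, open ends. Site z runs along the tube to its upper end; point x and y are square to its flat sides, y level along the bin's near wall. It starts with its foot on the bin floor, leaning 35 degrees to bin -x onto the near wall's rim, top 79 mm past the rim. About 300 g. Leave alone.
- bin: Open plywood bin fixed to the bench, 204 (x) x 384 (y) x 152 (z) mm outside, walls and floor 12 mm thick; inside 180 (x) x 360 (y) mm and 140 mm deep. Origin: centre of its underside, on the bench; z up; -x (near wall) faces roughly to the robot. The tubes lean in three lanes about 120 mm apart in y, in any order, feet touching the floor at bin x = +8 mm.

How it is judged:
At the end, for the whole second after the job is handed in: The brass tube stands on its end on the bin floor inside the walls, upright within 10 degrees, its centre 125 mm above the floor within 10 mm, released and at rest (angle between the z axis of brass_tube_mid and the z axis of bin, either way round below 0.175 rad and z of brass_tube_mid in the frame of bin between 0.127 and 0.147 m and x of brass_tube_mid in the frame of bin between -0.09 and 0.09 m and y of brass_tube_mid in the frame of bin between -0.18 and 0.18 m and linear speed of brass_tube below 0.02 m/s); the robot touches nothing.
It fails at once if the brass tube is lifted out of the bin (centre more than 277 mm above the bench) (z of brass_tube_mid in the frame of bin above 0.277 m).
It fails at once if the aluminium tube is disturbed (moved more than 20 mm) (distance of alu_tube_mid from where it was at the start of the episode above 0.02 m).
It fails at once if the blue tube is disturbed (moved more than 20 mm) (distance of blue_tube_mid from where it was at the start of the episode above 0.02 m).
It also fails if it takes over 35 s, if anything falls off the work surface, if the arm or the gripper's body presses on something with over 40 N, if the wrist force passes 120 N, or if a joint passes its speed limit or range.

## Working session

There is one attempt and no reset: what is moved stays moved. The work goes in short steps, Python scripts to look and compute and a tool call to move; the robot and the scene stay as the last step left them, time stands still between calls to the robot, and variables do not carry over. Pictures are saved under pics/ and viewed, about 8 in all and at most 12, crops included, and the job is handed in when it is done.

Besides the shell and the picture viewer there is one more tool, called as name(argument=value, ...) on one line, values as JSON. apply_moves: Moves the arm, as the interface text tells. Its arguments: {"type":"object","properties":{"series":{"type":"array","items":{"type":"object","properties":{"x":{"type":"number"},"y":{"type":"number"},"z":{"type":"number"},"wx":{"type":"number"},"wy":{"type":"number"},"wz":{"type":"number"},"fingers":{"type":"number"}}}},"force":{"type":"number"}},"required":["series"]}

```bash
mkdir -p pics; cat > h.py <<'E'
from plant import *
import numpy as np, cv2
def snap(n,f):
    p,d=snapshot(n); cv2.imwrite('pics/'+f,p[:,:,::-1]); np.savez('pics/'+f+'.npz',p=p,d=d); return p,d
def cloud(n,d):
    m=camera_model(n);K=np.array(m["camera_matrix"]);T=np.array(m["world_from_camera"])
    v,u=np.mgrid[:480,:640]
    P=np.stack([(u-K[0,2])/K[0,0]*d,-(v-K[1,2])/K[1,1]*d,-d],-1)
    return P@T[:3,:3].T+T[:3,3]
E
python3 - <<'E'
from h import *
for n in("scene","top"):
    snap(n,n+'1.png'); m=camera_model(n); print({k:np.round(v,3).tolist() if not isinstance(v,str) else v for k,v in m.items()})
print(get_state())
a=[cv2.imread(f'pics/{n}1.png') for n in("scene","top")]
E
```

```text
{'camera_matrix': [[521.16, 0.0, 319.401], [0.0, 521.16, 238.725], [0.0, 0.0, 1.0]], 'world_from_camera': [[-0.849, -0.352, 0.394, 0.906], [0.528, -0.595, 0.606, 0.516], [0.021, 0.723, 0.691, 0.663], [0.0, 0.0, 0.0, 1.0]]}
{'camera_matrix': [[496.976, 0.0, 313.25], [0.0, 496.976, 245.254], [0.0, 0.0, 1.0]], 'world_from_camera': [[-0.019, 0.994, -0.107, 0.504], [-1.0, -0.02, -0.008, 0.048], [-0.01, 0.107, 0.994, 0.735], [0.0, 0.0, 0.0, 1.0]]}
{'clock': 0.1, 'q': array([-1.19923174,  0.68991067, -0.19450458,  1.56624242,  0.15729274,
        0.90245292, -0.21510643]), 'qd': array([-6.38194296e-04, -2.45434690e-03, -2.86796838e-04, -3.87129940e-03,
       -2.29174796e-05,  7.31717072e-04,  1.68844331e-04]), 'joint_torque': array([-3.28386923e-03, -5.28503609e+01, -1.27161250e+00, -1.53838867e+01,
       -5.26147429e-02,  2.02997646e-03,  3.36422397e-05]), 'tool_pos': array([0.20697172, 0.58914435, 0.23798259]), 'eef_rot': array([ 8.15882118e-01,  5.78217701e-01, -6.27831853e-04,  5.15575741e-04]), 'contact_force': array([ 0.25034554,  0.1395787 , -0.84535452]), 'moment': array([0.0306858 , 0.03224613, 0.02727627]), 'opening': 1.0029133004903958}
```

View pics/scene1.png

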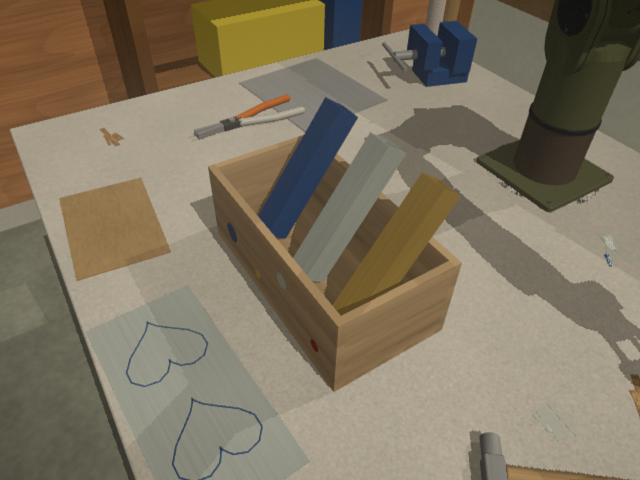

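View pics/top1.png

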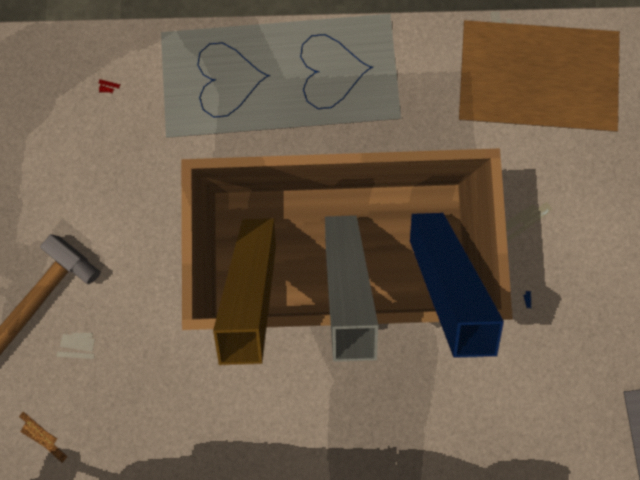

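```bash
cat > m.py <<'E'
from h import *
def brass(n,p,d):
    hsv=cv2.cvtColor(p,cv2.COLOR_RGB2HSV); X=cloud(n,d)
    return hsv,X
if __name__=="__main__":
  for n in("top","scene"):
    z=np.load(f'pics/{n}1.png.npz');p,d=z['p'],z['d'];hsv,X=brass(n,p,d)
    print(n,[(hsv[v,u].tolist(),X[v,u].round(3).tolist()) for u,v in ([(250,260),(345,260),(450,270),(300,158),(400,156),(187,250),(504,250),(187,160),(495,155),(188,323),(505,318),(380,210)] if n=="top" else [(400,240),(350,220),(310,170),(457,262),(337,318),(213,168)])])
  z=np.load('pics/top1.png.npz');p,d=z['p'],z['d'];hsv,X=brass('top',p,d)
  # upper (visible) face of each tube: fit plane & extents
  # per-tube upper face: seeds, height-limited window
  for nm,us in(("brass",(215,280)),("alu",(322,380)),("blue",(408,502))):
    m=np.zeros(d.shape,bool); m[215:365,us[0]:us[1]]=True
    ok=m&(d>0)&(X[...,2]>0.045); Q=X[ok]
    # RANSAC plane with ~35deg lean
    best=None;r=np.random.default_rng(0)
    for _ in range(400):
        a=Q[r.choice(len(Q),3,False)];nn=np.cross(a[1]-a[0],a[2]-a[0]);l=np.linalg.norm(nn)
        if l<1e-6: continue
        nn/=l; nn*=np.sign(nn[2])
        if not .45<nn[2]<.7: continue
        i=abs((Q-a[0])@nn)<.003
        if best is None or i.sum()>best.sum(): best=i
    F=Q[best];c=F.mean(0);nn=np.linalg.svd(F-c)[2][2];nn*=np.sign(nn[2])
    ax=np.array([0,0,1.])-nn*nn[2];ax/=np.linalg.norm(ax);lat=np.cross(nn,ax)
    s=(F-c)@ax;t=(F-c)@lat
    e=lambda q:np.percentile(q,[1,99])
    top=c+ax*e(s)[1]+lat*e(t).mean()
    print(nm,len(F),'n',nn.round(3),'axis',ax.round(3),'yaw',np.degrees(np.arctan2(nn[1],nn[0])).round(1),'len',np.ptp(e(s)).round(3),'w',np.ptp(e(t)).round(3),'topface end',top.round(4),'axis end',(top-nn*.0225).round(4))
E
python3 m.py
```

```text
top [([19, 211, 69], [0.552, 0.129, 0.133]), ([27, 33, 70], [0.549, 0.014, 0.139]), ([110, 187, 41], [0.534, -0.105, 0.163]), ([15, 148, 145], [0.673, 0.066, 0.151]), ([15, 144, 129], [0.673, -0.055, 0.151]), ([15, 146, 147], [0.564, 0.202, 0.15]), ([14, 143, 144], [0.556, -0.172, 0.152]), ([15, 145, 130], [0.673, 0.202, 0.151]), ([14, 145, 130], [0.671, -0.168, 0.151]), ([15, 145, 146], [0.478, 0.2, 0.151]), ([15, 136, 77], [0.477, -0.168, 0.152]), ([15, 151, 103], [0.632, -0.046, 0.012])]
scene [([20, 150, 112], [0.529, 0.141, 0.168]), ([30, 25, 124], [0.538, 0.036, 0.128]), ([109, 123, 85], [0.537, -0.086, 0.146]), ([17, 104, 169], [0.478, 0.204, 0.154]), ([18, 109, 155], [0.67, 0.198, 0.152]), ([17, 102, 158], [0.677, -0.161, 0.154])]
brass 4337 n [0.818 0.007 0.576] axis [-0.576 -0.005  0.818] yaw 0.5 len 0.236 w 0.044 topface end [0.4748 0.1291 0.2419] axis end [0.4564 0.129  0.2289]
alu 4309 n [0.818 0.011 0.575] axis [-0.575 -0.008  0.818] yaw 0.8 len 0.237 w 0.044 topface end [0.4764 0.0118 0.2419] axis end [0.458  0.0115 0.229 ]
blue 4625 n [0.817 0.023 0.576] axis [-0.576 -0.017  0.818] yaw 1.6 len 0.236 w 0.078 topface end [ 0.4784 -0.1281  0.2419] axis end [ 0.4601 -0.1286  0.2289]
```

```bash
cat > t.py <<'E'
import sys
from h import *
from scipy.spatial.transform import Rotation as R
def delta(pos,tilt,yaw=0.5):
    "tool-frame shift & turn (move units) to TCP pos, tilt deg of tool toward +x; printed in totals"
    s=get_state(); R0=R.from_quat(s['eef_rot'])
    t,y=np.radians(tilt),np.radians(yaw)
    Rt=R.from_euler('z',y)*R.from_matrix(np.array([[0,np.cos(t),np.sin(t)],[1,0,0],[0,np.sin(t),-np.cos(t)]]))
    dp=R0.inv().apply(np.array(pos)-s['tool_pos'])/.8; dr=(R0.inv()*Rt).as_rotvec()/np.pi
    z=R0.apply([0,0,1]);x=R0.apply([1,0,0])
    print('clk',round(s['clock'],2),'pos',s['tool_pos'].round(4),'tilt',np.degrees(np.arctan2(z[0],-z[2])).round(1),'toolx',x.round(3),'F',s['contact_force'].round(1),'open',round(s['opening'],3))
    print('q',s['q'].round(2)); print('d',dp.round(4),'w',dr.round(4))
if __name__=="__main__": a=list(map(float,sys.argv[1:])); delta(a[:3],a[3])
E
python3 t.py .428 .129 .36 0
```

```text
clk 0.1 pos [0.207  0.5891 0.238 ] tilt -0.0 toolx [ 0.331  0.944 -0.002] F [ 0.3  0.1 -0.8] open 1.003
q [-1.2   0.69 -0.19  1.57  0.16  0.9  -0.22]
d [-0.4514  0.4513 -0.1517] w [-1.000e-04  5.000e-04 -1.103e-01]
```

apply_moves(series=[{"z": -0.07,"wz": -0.055,"fingers": 1},{"z": -0.07,"wz": -0.055,"fingers": 1},{"x": -0.06,"y": 0.028,"fingers": 1},{"x": -0.06,"y": 0.028,"fingers": 1},{"x": -0.06,"y": 0.028,"fingers": 1},{"x": -0.06,"y": 0.028,"fingers": 1},{"x": -0.06,"y": 0.028,"fingers": 1},{"x": -0.06,"y": 0.028,"fingers": 1}])

```text
schema error: expected keys x, y, z, wx, wy, wz, fingers
```

```bash
python3 t.py .428 .129 .36 0
```

```text
clk 0.1 pos [0.207  0.5891 0.238 ] tilt -0.0 toolx [ 0.331  0.944 -0.002] F [ 0.3  0.1 -0.8] open 1.003
q [-1.2   0.69 -0.19  1.57  0.16  0.9  -0.22]
d [-0.4514  0.4513 -0.1517] w [-1.000e-04  5.000e-04 -1.103e-01]
```

All keys are needed.

apply_moves(series=[{"x": 0,"y": 0,"z": -0.07,"wx": 0,"wy": 0,"wz": -0.055,"fingers": 1},{"x": 0,"y": 0,"z": -0.07,"wx": 0,"wy": 0,"wz": -0.055,"fingers": 1},{"x": -0.06,"y": 0.028,"z": 0,"wx": 0,"wy": 0,"wz": 0,"fingers": 1},{"x": -0.06,"y": 0.028,"z": 0,"wx": 0,"wy": 0,"wz": 0,"fingers": 1},{"x": -0.06,"y": 0.028,"z": 0,"wx": 0,"wy": 0,"wz": 0,"fingers": 1},{"x": -0.06,"y": 0.028,"z": 0,"wx": 0,"wy": 0,"wz": 0,"fingers": 1},{"x": -0.06,"y": 0.028,"z": 0,"wx": 0,"wy": 0,"wz": 0,"fingers": 1},{"x": -0.06,"y": 0.028,"z": 0,"wx": 0,"wy": 0,"wz": 0,"fingers": 1}])

```text
clock: 1.1
tool_pos: [0.3485, 0.2983, 0.351]
eef_rot: [0.697, 0.717, -0.003, 0.001]
contact_force: [0.0, -0.3, 0.1]
opening: 1.0
```

```bash
python3 t.py .428 .129 .36 0
```

```text
clk 1.1 pos [0.3485 0.2983 0.351 ] tilt -0.2 toolx [-0.027  1.    -0.005] F [ 0.  -0.3  0.1] open 1.0
q [-0.58  0.34 -0.32  1.87  0.13  0.96  0.64]
d [-0.2143  0.0935 -0.0105] w [-0.001   0.0016  0.006 ]
```

apply_moves(series=[{"x": -0.0535,"y": 0.0235,"z": 0,"wx": 0,"wy": 0,"wz": 0.005,"fingers": 1},{"x": -0.0535,"y": 0.0235,"z": 0,"wx": 0,"wy": 0,"wz": 0,"fingers": 1},{"x": -0.0535,"y": 0.0235,"z": 0,"wx": 0,"wy": 0,"wz": 0,"fingers": 1},{"x": -0.0535,"y": 0.0235,"z": 0,"wx": 0,"wy": 0,"wz": 0,"fingers": 1},{"x": 0,"y": 0,"z": 0,"wx": -0.05,"wy": 0,"wz": 0,"fingers": 1},{"x": 0,"y": 0,"z": 0,"wx": -0.05,"wy": 0,"wz": 0,"fingers": 1},{"x": 0,"y": 0,"z": 0,"wx": -0.05,"wy": 0,"wz": 0,"fingers": 1},{"x": 0,"y": 0,"z": 0,"wx": -0.05,"wy": 0,"wz": 0,"fingers": 1}])

```text
clock: 2.1
tool_pos: [0.4367, 0.104, 0.3508]
eef_rot: [0.69, 0.679, 0.161, 0.192]
contact_force: [1.4, -0.1, -0.1]
opening: 0.995
```

```bash
python3 t.py .428 .129 .27 35
```

```text
clk 2.1 pos [0.4367 0.104  0.3508] tilt 28.9 toolx [ 0.027  0.999 -0.039] F [ 1.4 -0.1 -0.1] open 0.995
q [-0.54  0.15 -0.02  2.31  0.87  0.4   0.23]
d [ 0.0349 -0.0586  0.0815] w [-0.0338  0.0167 -0.0032]
```

apply_moves(series=[{"x": 0.017,"y": -0.029,"z": 0.025,"wx": -0.017,"wy": 0.008,"wz": -0.002,"fingers": 1},{"x": 0.017,"y": -0.029,"z": 0.025,"wx": -0.017,"wy": 0.008,"wz": -0.002,"fingers": 1},{"x": 0,"y": 0,"z": 0,"wx": 0,"wy": 0,"wz": 0,"fingers": 1}])

```text
clock: 2.48
tool_pos: [0.4349, 0.106, 0.3272]
eef_rot: [0.683, 0.674, 0.178, 0.218]
contact_force: [-0.2, -0.6, 0.2]
opening: 0.998
```

```bash
python3 t.py .428 .129 .27 35
```

```text
clk 2.48 pos [0.4349 0.106  0.3272] tilt 32.5 toolx [ 0.029  0.998 -0.049] F [-0.2 -0.6  0.2] open 0.998
q [-0.65  0.2   0.05  2.42  1.37  0.36 -0.32]
d [ 0.032  -0.0456  0.0539] w [-0.0139  0.0197 -0.0012]
```

apply_moves(series=[{"x": 0.016,"y": 0,"z": 0,"wx": 0.025,"wy": 0.01,"wz": 0,"fingers": 1},{"x": 0.016,"y": 0,"z": 0,"wx": 0.025,"wy": 0.01,"wz": 0,"fingers": 1},{"x": 0,"y": 0,"z": 0,"wx": 0.02,"wy": 0,"wz": 0,"fingers": 1},{"x": 0,"y": 0,"z": 0,"wx": 0,"wy": 0,"wz": 0,"fingers": 1}])

```text
clock: 2.98
tool_pos: [0.436, 0.1212, 0.3274]
eef_rot: [0.697, 0.69, 0.131, 0.144]
contact_force: [0.5, -0.3, -0.0]
opening: 1.0
```

```bash
python3 t.py .4505 .129 .265 20
```

```text
clk 2.98 pos [0.436  0.1212 0.3274] tilt 22.4 toolx [ 0.013  1.    -0.017] F [ 0.5 -0.3 -0. ] open 1.0
q [-0.44  0.21 -0.11  2.25  0.62  0.42  0.48]
d [ 0.0113 -0.0131  0.0787] w [ 0.0135  0.0076 -0.0046]
```

apply_moves(series=[{"x": 0.006,"y": -0.007,"z": 0.025,"wx": 0.007,"wy": 0.004,"wz": -0.003,"fingers": 1},{"x": 0.006,"y": -0.006,"z": 0.025,"wx": 0.007,"wy": 0.004,"wz": -0.002,"fingers": 1},{"x": 0,"y": 0,"z": 0.025,"wx": 0,"wy": 0,"wz": 0,"fingers": 1},{"x": 0,"y": 0,"z": 0,"wx": 0,"wy": 0,"wz": 0,"fingers": 1}])

```text
clock: 3.48
tool_pos: [0.448, 0.1302, 0.2671]
eef_rot: [0.693, 0.7, 0.125, 0.122]
contact_force: [-0.6, 1.2, -0.8]
opening: 0.997
```

```bash
python3 t.py .478 .129 .19 20; python3 -c "
from h import *
snap('top','top2.png')
p,_=snap('scene','scene2.png')"
```

```text
clk 3.48 pos [0.448  0.1302 0.2671] tilt 20.1 toolx [-0.011  1.     0.003] F [-0.6  1.2 -0.8] open 0.997
q [-0.48  0.35 -0.02  2.3   0.74  0.25  0.39]
d [-0.0022  0.0021  0.1034] w [ 0.0003 -0.0011  0.0005]
```

View pics/scene2.png

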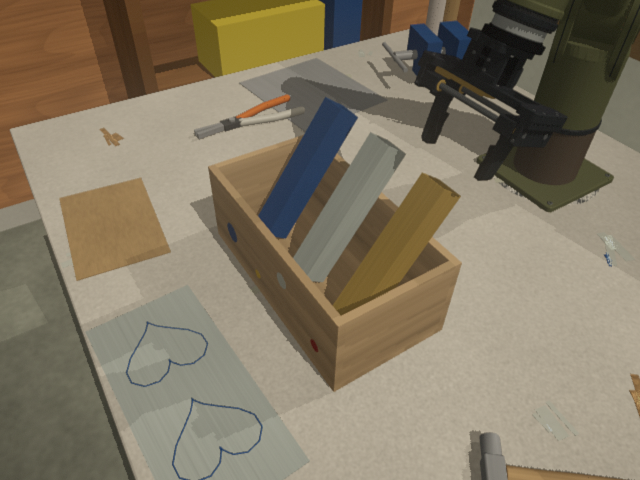

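```bash
cat >> h.py <<'E'
def proj(n,P):
    m=camera_model(n);K=np.array(m["camera_matrix"]);T=np.linalg.inv(np.array(m["world_from_camera"]))
    c=T[:3,:3]@np.array(P)+T[:3,3]; return (K@np.array([c[0],-c[1],-c[2]])/-c[2])[:2].round(0)
E
python3 -c "
from h import *
for P in ([.448,.130,.267],[.4564,.129,.229],[.448,.184,.267],[.448,.076,.267]): print(proj('scene',P),proj('top',P))"
```

```text
[453. 159.] [230. 361.]
[442. 184.] [238. 348.]
[482. 181.] [172. 362.]
[426. 140.] [289. 360.]
```

View pics/top2.png

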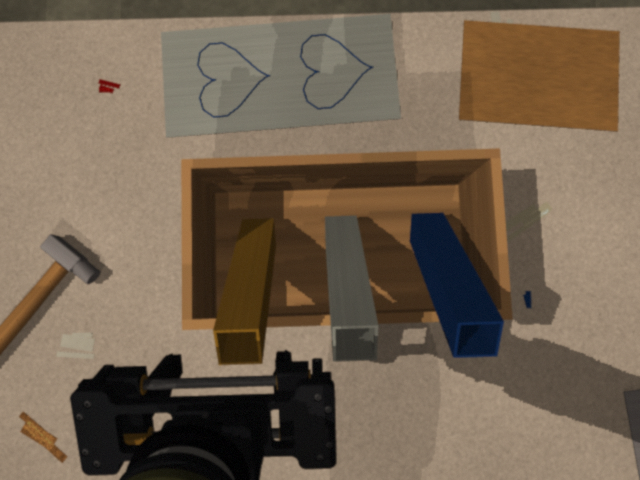

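apply_moves(series=[{"x": -0.001,"y": 0.001,"z": 0.026,"wx": 0,"wy": 0,"wz": 0,"fingers": 1},{"x": -0.001,"y": 0.001,"z": 0.026,"wx": 0,"wy": 0,"wz": 0,"fingers": 1},{"x": 0,"y": 0,"z": 0.026,"wx": 0,"wy": 0,"wz": 0,"fingers": 1},{"x": 0,"y": 0,"z": 0.02,"wx": 0,"wy": 0,"wz": 0,"fingers": 1},{"x": 0,"y": 0,"z": 0,"wx": 0,"wy": 0,"wz": 0,"fingers": 1}])

```text
clock: 4.2
tool_pos: [0.4724, 0.1288, 0.2128]
eef_rot: [0.692, 0.7, 0.124, 0.123]
contact_force: [0.1, -0.6, -0.6]
opening: 0.999
```

```bash
python3 t.py .478 .129 .19 20
```

```text
clk 4.2 pos [0.4724 0.1288 0.2128] tilt 20.1 toolx [-0.011  1.    -0.001] F [ 0.1 -0.6 -0.6] open 0.999
q [-0.49  0.49  0.05  2.32  1.44  0.13 -0.29]
d [ 0.0001 -0.0032  0.0292] w [0.0006 0.     0.0009]
```

apply_moves(series=[{"x": 0,"y": 0,"z": 0,"wx": 0.034,"wy": 0,"wz": 0,"fingers": 1},{"x": 0,"y": 0,"z": 0,"wx": 0.033,"wy": 0,"wz": 0,"fingers": 1},{"x": 0,"y": 0,"z": 0,"wx": 0,"wy": 0,"wz": 0,"fingers": 1}])

```text
clock: 4.58
tool_pos: [0.4841, 0.1223, 0.215]
eef_rot: [0.7, 0.701, 0.089, 0.103]
contact_force: [-1.0, -0.3, 0.6]
opening: 1.006
```

```bash
python3 t.py .474 .129 .189 8
```

```text
clk 4.58 pos [0.4841 0.1223 0.215 ] tilt 15.6 toolx [ 0.001  1.    -0.021] F [-1.  -0.3  0.6] open 1.006
q [-0.26  0.5  -0.24  2.2   0.9   0.33  0.27]
d [ 0.009  -0.0209  0.0277] w [ 0.0423  0.0071 -0.0018]
```

apply_moves(series=[{"x": 0.006,"y": -0.007,"z": 0.0,"wx": 0.021,"wy": 0.004,"wz": 0,"fingers": 1},{"x": 0.004,"y": -0.007,"z": 0.01,"wx": 0.021,"wy": 0.003,"wz": 0,"fingers": 1},{"x": 0,"y": 0,"z": 0.0,"wx": 0,"wy": 0,"wz": 0,"fingers": 1}])

```text
clock: 4.95
tool_pos: [0.4741, 0.1293, 0.205]
eef_rot: [0.704, 0.706, 0.05, 0.051]
contact_force: [-0.1, 0.1, 0.1]
opening: 1.003
```

```bash
python3 t.py .474 .129 .189 8
```

```text
clk 4.95 pos [0.4741 0.1293 0.205 ] tilt 8.2 toolx [-0.003  1.    -0.002] F [-0.1  0.1  0.1] open 1.003
q [-0.11  0.55 -0.45  2.12  0.68  0.48  0.49]
d [-0.0003 -0.0029  0.0198] w [ 0.0012  0.001  -0.0017]
```

apply_moves(series=[{"x": 0,"y": -0.001,"z": 0.011,"wx": 0,"wy": 0,"wz": 0,"fingers": 1},{"x": 0,"y": -0.001,"z": 0.01,"wx": 0,"wy": 0,"wz": 0,"fingers": 1},{"x": 0,"y": 0,"z": 0,"wx": 0,"wy": 0,"wz": 0,"fingers": -0.2},{"x": 0,"y": 0,"z": 0,"wx": 0,"wy": 0,"wz": 0,"fingers": -0.2},{"x": 0,"y": 0,"z": 0,"wx": 0,"wy": 0,"wz": 0,"fingers": -0.2},{"x": 0,"y": 0,"z": 0,"wx": 0,"wy": 0,"wz": 0,"fingers": -0.2},{"x": 0,"y": 0,"z": 0,"wx": 0,"wy": 0,"wz": 0,"fingers": -0.2}], force=20)

```text
clock: 5.82
tool_pos: [0.4737, 0.1294, 0.1876]
eef_rot: [0.703, 0.708, 0.05, 0.054]
contact_force: [0.1, 0.6, -1.2]
opening: 0.506
```

```bash
python3 t.py .474 .129 .189 8
```

```text
clk 5.83 pos [0.4737 0.1294 0.1876] tilt 8.5 toolx [-0.006  1.    -0.006] F [ 0.1  0.6 -1.2] open 0.506
q [-0.15  0.58 -0.39  2.14  0.74  0.43  0.44]
d [-0.0005  0.0007 -0.0016] w [ 0.0025  0.0019 -0.0005]
```

```bash
cat > arc.py <<'E'
from t import *
t0=8.5; P=np.array([.583,.012]); th=np.radians(t0); G0=np.array([.4737,.1876])-.019*np.array([np.sin(th),-np.cos(th)])
print('s',np.linalg.norm(G0-P),np.hypot(.224,.0225))
for a in (5,10,15,20,25,30,35):
    r=np.radians(a);c,s=np.cos(r),np.sin(r); G=P+np.array([[c,s],[-s,c]])@(G0-P); t=np.radians(t0-a)
    T=G+.019*np.array([np.sin(t),-np.cos(t)]); print(a,'tcp',T.round(4),'tilt',t0-a)
E
python3 arc.py
```

```text
s 0.22440202018080654 0.22512718627478112
5 tcp [0.4894 0.1965] tilt 3.5
10 tcp [0.5059 0.2039] tilt -1.5
15 tcp [0.5229 0.2099] tilt -6.5
20 tcp [0.5404 0.2144] tilt -11.5
25 tcp [0.5582 0.2173] tilt -16.5
30 tcp [0.5761 0.2187] tilt -21.5
35 tcp [0.5942 0.2185] tilt -26.5
```

apply_moves(series=[{"x": 0,"y": 0.0103,"z": -0.005,"wx": 0.0139,"wy": 0,"wz": 0,"fingers": -0.2},{"x": 0,"y": 0.0103,"z": -0.005,"wx": 0.0139,"wy": 0,"wz": 0,"fingers": -0.2},{"x": 0,"y": 0.0103,"z": -0.0045,"wx": 0.0139,"wy": 0,"wz": 0,"fingers": -0.2},{"x": 0,"y": 0.0103,"z": -0.0045,"wx": 0.0139,"wy": 0,"wz": 0,"fingers": -0.2}])

```text
clock: 6.32
tool_pos: [0.5032, 0.129, 0.2048]
eef_rot: [0.704, 0.71, -0.016, -0.011]
contact_force: [0.5, -0.1, -2.8]
opening: 0.506
```

```bash
python3 t.py .5059 .129 .2044 -1.5
```

```text
clk 6.33 pos [0.5032 0.129  0.2048] tilt -2.2 toolx [-0.008  1.    -0.007] F [ 0.5 -0.1 -2.8] open 0.506
q [ 0.03  0.67 -0.6   1.87  0.5   0.79  0.74]
d [-0.      0.0035  0.0004] w [-0.0037  0.0021 -0.0002]
```

apply_moves(series=[{"x": 0,"y": 0.012,"z": -0.0045,"wx": 0.0129,"wy": 0,"wz": 0,"fingers": -0.2},{"x": 0,"y": 0.011,"z": -0.0045,"wx": 0.0129,"wy": 0,"wz": 0,"fingers": -0.2},{"x": 0,"y": 0.0105,"z": -0.0045,"wx": 0.0135,"wy": 0,"wz": 0,"fingers": -0.2},{"x": 0,"y": 0.0105,"z": -0.0045,"wx": 0.0135,"wy": 0,"wz": 0,"fingers": -0.2},{"x": 0,"y": 0.0105,"z": -0.0045,"wx": 0.0135,"wy": 0,"wz": 0,"fingers": -0.2},{"x": 0,"y": 0.0105,"z": -0.0045,"wx": 0.0135,"wy": 0,"wz": 0,"fingers": -0.2}])

```text
clock: 7.08
tool_pos: [0.5567, 0.1289, 0.2179]
eef_rot: [0.697, 0.701, -0.109, -0.105]
contact_force: [-0.2, -0.7, -1.3]
opening: 0.508
```

```bash
python3 t.py .5582 .129 .2178 -16.5; python3 t.py .5942 .129 .219 -26.5
```

```text
clk 7.08 pos [0.5567 0.1289 0.2179] tilt -17.4 toolx [-0.007  1.    -0.005] F [-0.2 -0.7 -1.3] open 0.508
q [ 0.05  0.85 -0.64  1.45  0.35  1.27  0.95]
d [ 0.0001  0.0018 -0.0004] w [-0.0049  0.0013 -0.0008]
clk 7.08 pos [0.5567 0.1289 0.2179] tilt -17.4 toolx [-0.007  1.    -0.005] F [-0.2 -0.7 -1.3] open 0.508
q [ 0.05  0.85 -0.64  1.45  0.35  1.27  0.95]
d [-0.0003  0.0443 -0.0153] w [ 0.0507  0.0012 -0.0009]
```

apply_moves(series=[{"x": 0,"y": 0.0115,"z": -0.0042,"wx": 0.0125,"wy": 0,"wz": 0,"fingers": -0.2},{"x": 0,"y": 0.0112,"z": -0.0042,"wx": 0.0125,"wy": 0,"wz": 0,"fingers": -0.2},{"x": 0,"y": 0.011,"z": -0.0042,"wx": 0.0125,"wy": 0,"wz": 0,"fingers": -0.2},{"x": 0,"y": 0.011,"z": -0.0042,"wx": 0.0125,"wy": 0,"wz": 0,"fingers": -0.2},{"x": 0,"y": 0,"z": 0,"wx": 0,"wy": 0,"wz": 0,"fingers": -0.2}])

```text
clock: 7.7
tool_pos: [0.5929, 0.1293, 0.2191]
eef_rot: [0.685, 0.689, -0.168, -0.165]
contact_force: [-0.4, 0.7, 1.5]
opening: 0.508
```

```bash
python3 t.py .5942 .129 .219 -26.5; python3 - <<'E'
from h import *
a,_=snap('scene','scene3.png'); b,_=snap('top','top3.png')
cv2.imwrite('pics/both3.png',np.hstack([a[80:400,200:520],b[80:400,140:540]])[:,:,::-1])
E
```

```text
clk 7.7 pos [0.5929 0.1293 0.2191] tilt -27.3 toolx [-0.008  1.    -0.003] F [-0.4  0.7  1.5] open 0.508
q [ 0.01  0.99 -0.62  1.14  0.3   1.58  1.03]
d [-0.0004  0.0014 -0.0007] w [-0.0044  0.0006 -0.0007]
```

View pics/both3.png

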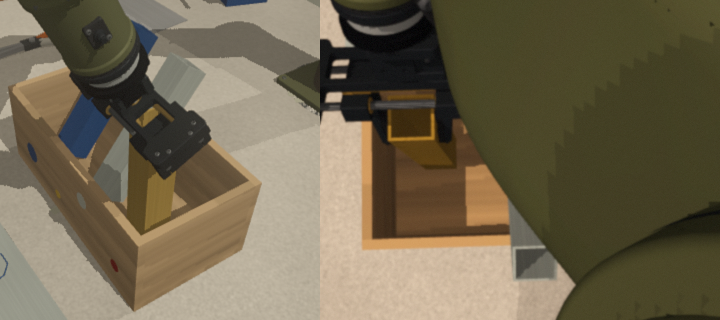

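The view shows the brass tube about upright in the jaws (scene crop around (155,190)), with the other tubes still leaning. I'll check the tilt from the depth.

```bash
cat > v.py <<'E'
from h import *
import sys
z=np.load(f'pics/{sys.argv[1]}.npz');p,d=z['p'],z['d'];X=cloud('scene',d)
h=cv2.cvtColor(p,cv2.COLOR_RGB2HSV)
m=(d>0)&(abs(X[...,1]-.129)<.035)&(X[...,0]>.54)&(X[...,0]<.655)&(X[...,2]>.05)&(X[...,2]<float(sys.argv[2]))&(h[...,0]>16)&(h[...,0]<26)&(h[...,1]>110)
Q=X[m]; print(len(Q),Q.min(0).round(3),Q.max(0).round(3)); r=np.random.default_rng(0)
for k in range(2):
    best=None
    for _ in range(500):
        a=Q[r.choice(len(Q),3,False)];n=np.cross(a[1]-a[0],a[2]-a[0]);l=np.linalg.norm(n)
        if l<1e-6: continue
        i=abs((Q-a[0])@(n/l))<.002
        if best is None or i.sum()>best.sum(): best=i
    F=Q[best];c=F.mean(0);n=np.linalg.svd(F-c)[2][2];n*=np.sign(n[np.argmax(abs(n))])
    print('plane',len(F),'c',c.round(4),'n',n.round(3),'off-vertical deg',np.degrees(np.arcsin(n[2])).round(2)); Q=Q[~best]
E
python3 v.py scene3.png 0.17
```

```text
1987 [0.58  0.108 0.069] [0.628 0.155 0.17 ]
plane 1131 c [0.6047 0.1528 0.1274] n [-0.003  1.    -0.001] off-vertical deg -0.04
plane 850 c [0.6261 0.1298 0.1222] n [ 1.     0.009 -0.013] off-vertical deg -0.75
```

apply_moves(series=[{"x": 0,"y": 0.0006,"z": 0.0012,"wx": -0.003,"wy": 0,"wz": 0,"fingers": -0.2},{"x": 0,"y": 0,"z": 0,"wx": 0,"wy": 0,"wz": 0,"fingers": -0.2},{"x": 0,"y": 0,"z": 0,"wx": 0,"wy": 0,"wz": 0,"fingers": 0.2},{"x": 0,"y": 0,"z": 0,"wx": 0,"wy": 0,"wz": 0,"fingers": 0.4},{"x": 0,"y": 0,"z": 0,"wx": 0,"wy": 0,"wz": 0,"fingers": 0.7},{"x": 0,"y": 0,"z": 0,"wx": 0,"wy": 0,"wz": 0,"fingers": 0.9},{"x": 0,"y": 0,"z": 0,"wx": 0,"wy": 0,"wz": 0,"fingers": 0.9},{"x": 0,"y": 0,"z": 0,"wx": 0,"wy": 0,"wz": 0,"fingers": 0.9}], force=20)

```text
clock: 8.8
tool_pos: [0.5917, 0.1284, 0.218]
eef_rot: [0.685, 0.69, -0.165, -0.161]
contact_force: [0.6, -0.8, -0.5]
opening: 0.953
```

```bash
python3 t.py .5942 .129 .219 -26.5; python3 -c "
from h import *
snap('scene','scene4.png')"; python3 v.py scene4.png .17
```

```text
clk 8.8 pos [0.5917 0.1284 0.218 ] tilt -26.7 toolx [-0.008  1.    -0.004] F [ 0.6 -0.8 -0.5] open 0.953
q [ 0.02  0.98 -0.62  1.15  0.3   1.56  1.03]
d [ 0.0007  0.0022 -0.0026] w [-0.0011  0.0012 -0.0007]
2009 [0.579 0.107 0.066] [0.626 0.155 0.17 ]
plane 1120 c [0.6034 0.1526 0.1275] n [-0.004  1.     0.   ] off-vertical deg 0.02
plane 882 c [0.6248 0.1297 0.1214] n [ 1.     0.011 -0.002] off-vertical deg -0.13
```

apply_moves(series=[{"x": 0,"y": 0,"z": -0.02,"wx": 0,"wy": 0,"wz": 0,"fingers": 0.9},{"x": 0,"y": 0,"z": -0.03,"wx": 0,"wy": 0,"wz": 0,"fingers": 0.9},{"x": 0,"y": 0,"z": -0.03,"wx": 0,"wy": 0,"wz": 0,"fingers": 0.9},{"x": 0,"y": 0,"z": -0.04,"wx": 0,"wy": 0,"wz": 0,"fingers": 0.9},{"x": 0,"y": 0,"z": -0.04,"wx": 0,"wy": 0,"wz": 0,"fingers": 0.9},{"x": 0,"y": 0,"z": 0,"wx": 0,"wy": 0,"wz": 0,"fingers": 0.9},{"x": 0,"y": 0,"z": 0,"wx": 0,"wy": 0,"wz": 0,"fingers": 0.9}])

```text
clock: 9.72
tool_pos: [0.6497, 0.1293, 0.3339]
eef_rot: [0.685, 0.691, -0.167, -0.162]
contact_force: [-0.6, 0.1, -0.2]
opening: 0.948
```

```bash
python3 t.py .5942 .129 .219 -26.5; python3 - <<'E'
from h import *
a,_=snap('scene','scene5.png')
z=np.load('pics/scene1.png.npz');X0=cloud('scene',z['d']);_,d=_,np.load('pics/scene5.png.npz')['d'];X1=cloud('scene',d)
for u,v in((350,220),(310,260),(310,170),(285,215)): print(X0[v,u].round(3),X1[v,u].round(3))
E
python3 v.py scene5.png .25
```

```text
clk 9.72 pos [0.6497 0.1293 0.3339] tilt -26.9 toolx [-0.009  1.    -0.005] F [-0.6  0.1 -0.2] open 0.948
q [-0.06  1.   -0.6   0.7   0.29  1.96  1.11]
d [0.0009 0.0031 0.1595] w [-0.0022  0.0014 -0.0005]
[0.538 0.036 0.128] [0.625 0.149 0.254]
[0.605 0.027 0.066] [0.603 0.025 0.064]
[ 0.537 -0.086  0.146] [0.727 0.223 0.412]
[ 0.586 -0.087  0.067] [ 0.586 -0.088  0.067]
4582 [0.579 0.108 0.067] [0.627 0.155 0.25 ]
plane 2451 c [0.6035 0.1526 0.1727] n [-0.006  1.     0.001] off-vertical deg 0.07
plane 1775 c [0.6249 0.1298 0.1671] n [ 1.     0.011 -0.002] off-vertical deg -0.09
```

View pics/scene5.png

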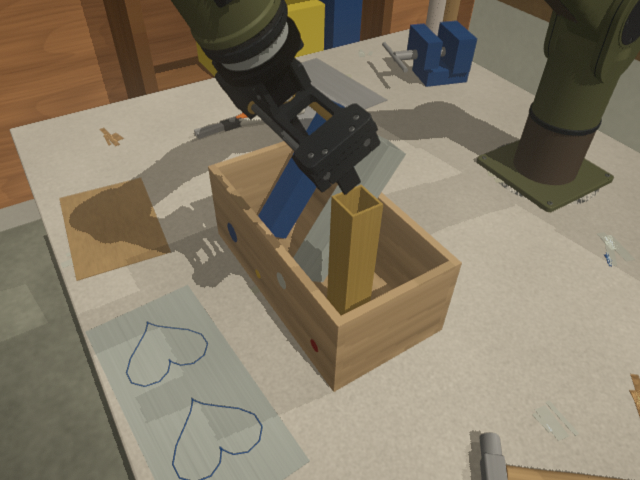

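Brass stands alone at (355,250), with the gripper 70 mm above its top. The aluminium and blue tubes still lean as they did.

```bash
python3 -c "
from plant import *
print(finish_job())"
```

```text
the job is handed in; nothing more can be done
None
```

The brass tube is standing upright on the bin floor and released, and I've handed the job in at about 9.8 s. I gripped it near its upper end with 20 N, turned it about its foot corner until upright, set it down, opened the jaws and drew back.

**Last checks:**
- **Brass tube:** The depth picture after drawing back puts both visible faces within 0.1° of vertical. It stands at about bin x = +0.027 m, y = +0.115 m, well inside the walls. I did not measure its centre height directly. It stayed upright and in place after release, so it should be about 0.137 m.
- **Other tubes:** One visible point on each of the aluminium and blue tubes had moved no more than 3 mm. The arm hid the second check point on each, so those gave no reading.
- **Gripper:** The fingertips were about 70 mm clear of the brass tube's top, with no contact force beyond noise.

The one change of plan was the tool angle. The arm could not comfortably tilt the full 35° to line up with the leaning tube, so I gripped it with the tool 8.5° from vertical and finished with it tilted about 27° the other way.

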